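# Turn a cocked toolbox tray flat and lift it out

### The job

The lift-out tray has dropped into the open toolbox askew and jammed: one end sticks up on the box's turned-in rim while the opposite corner is caught under it. Without taking hold of it or forcing it while it is jammed, nudge the raised end round and in until the tray lies flat on the floor of the box; then lift it out by its grip with both nuts still in it and set it down gently on the clear table to the right of the box. Leave the box and the other tools where they are.

Things in the scene. Friction and masses are not known exactly. Their poses are not given: they have to be found in the camera images.
- toolbox: Open toolbox bottom, dark grey painted sheet steel, 150 (x) x 242 (y, its length) x 44 mm high, walls 3 thick, loose, 1.6 kg, on rubber feet. Origin: centre of its underside; z up, x to its rear (away from the robot at yaw 0), y to its left end. Its inner floor is 6 above the table; free width inside 144 x 236. A wire handle hangs 9 out from each end.
- box_opening (a point): Centre of the box's mouth, 44 above the table, axes as the box. The top edge is turned inwards all round as a flat rim 15 wide, 3 thick, which leaves an opening of 114 (box x) x 206 (box y). The tray passes it only flat, square with the box (within about 4 degrees) and central: 9 to spare on each long side, 8 at each end. Once flat it slides and turns easily on the floor when held by its grip.
- lift_tray: Bare steel lift-out tray, 96 wide (x) x 190 long (y), walls 16 high, 0.3 to 0.47 kg, a web and a handle along its middle. Origin: centre of its underside; z up through the handle. At the start it is yawed about 16 degrees clockwise from the box and tilted about 14: right end (-y) up on the rim, far left corner (+x, +y) on the box's floor, rear left part caught under the rear rim.
- raised_corner (a point): The tray's bottom outer corner at its (-48, -95, 0); the wall rises 16 from it. At the start it stands up on and over the box's front rim, right. Pushed there from outside, level, 6 to 9 above the rim, towards the box's rear (+x of the box) with up to 15 N, the tray turns; near 7 degrees from square it drops flat, or hangs on the right end rim until its end wall is pushed 5 to 10 inwards (box +y).
- tray_grip (a point): Centre of the tray's black grip, a level bar 14 thick (tray x) x 100 long (tray y) x 18 high, 66 above the tray's underside, over its middle; with the tray flat in the box it is 72 above the table, clear above the rim.
- tslot_nut_0: Steel T-slot nut, 22 x 22 x 12, lying loose in the tray (origin: centre of its underside).
- tslot_nut_1: A second such nut, lying loose in the tray.
- bit_case: Bystander: blue case, 94 x 130 x 40, shut, left of the box. Origin: centre of its underside.
- wax_tin: Bystander: round green tin, 66 across, 49 high, left of the box. Origin: centre of its underside.
- tape_measure: Bystander: yellow tape measure, 34 x 86 x 68, standing left of the box. Origin: centre of its underside.
- side_cutters: Bystander: side cutters with red grips, 55 x 160 x 13, lying behind and right of the box. Origin: centre of the underside.

How it is judged:
On the way, in this order (a step that is already met when the one before it is completed fails the run):
1. the tray lies flat on the floor of the box (angle between lift_tray's own z axis and vertical below 0.05 rad and z of lift_tray in the frame of toolbox below 0.01 m and horizontal distance between lift_tray and toolbox below 0.035 m), for 0.2 s.
2. the tray is lifted clear above the rim, its nuts in it (z of lift_tray in the frame of toolbox above 0.05 m and x of tslot_nut_0 in the frame of lift_tray between -0.047 and 0.047 m and y of tslot_nut_0 in the frame of lift_tray between -0.094 and 0.094 m and z of tslot_nut_0 in the frame of lift_tray between -0.01 and 0.02 m and x of tslot_nut_1 in the frame of lift_tray between -0.047 and 0.047 m and y of tslot_nut_1 in the frame of lift_tray between -0.094 and 0.094 m and z of tslot_nut_1 in the frame of lift_tray between -0.01 and 0.02 m), for 0.1 s.
At the end, for the whole second after the job is handed in: The tray stands flat on the table (underside within 5 mm, tilt under 0.03 rad) off the box's right end, its centre more than 170 mm to the box's right and within 600 mm, at rest, both nuts inside it; the box stands flat within 30 mm of where it was (height (world z) of lift_tray between -0.005 and 0.005 m and angle between each of lift_tray, toolbox's own z axis and vertical below 0.03 rad and y of lift_tray in the frame of toolbox below -0.17 m and horizontal distance between lift_tray and toolbox below 0.6 m and linear speed of lift_tray below 0.02 m/s and x of tslot_nut_0 in the frame of lift_tray between -0.047 and 0.047 m and y of tslot_nut_0 in the frame of lift_tray between -0.094 and 0.094 m and z of tslot_nut_0 in the frame of lift_tray between -0.01 and 0.02 m and x of tslot_nut_1 in the frame of lift_tray between -0.047 and 0.047 m and y of tslot_nut_1 in the frame of lift_tray between -0.094 and 0.094 m and z of tslot_nut_1 in the frame of lift_tray between -0.01 and 0.02 m and distance of toolbox from where it was at the start of the episode below 0.03 m); the robot touches nothing.
It fails at once if the jammed tray (tilted more than 0.12 rad in the box) is gripped or forced with more than 25 N (contact force between the fingers and lift_tray above 25 N and angle between lift_tray's own z axis and vertical above 0.12 rad and horizontal distance between lift_tray and toolbox below 0.05 m).
It fails at once if the tray is dropped on the table (falls free faster than 0.6 m/s outside the box) (linear speed of lift_tray above 0.6 m/s and contact force between the fingers and lift_tray below 0.1 N and y of lift_tray in the frame of toolbox below -0.14 m).
It fails at once if the box is dragged or knocked more than 30 mm (distance of toolbox from where it was at the start of the episode above 0.03 m).
It fails at once if a bystander is moved more than 30 mm (distance of any of bit_case, wax_tin, tape_measure, side_cutters from where it was at the start of the episode above 0.03 m).
It also fails if it takes over 58 s, if anything falls off the work surface, if the arm or the gripper's body presses on something with over 40 N, if the wrist force passes 120 N, or if a joint passes its speed limit or range.

### The arm

A 6-joint arm with a two-finger parallel gripper is mounted at the origin on the work surface; the furniture and walls round the work are solid. World frame = base frame: x ahead of the robot, y to its left, z up, the work surface at z = 0. Lengths are in m, angles in rad, forces in N, time in s.
With the tool pointing down it reaches from about 0.35 to 0.975 m from the base axis. Payload 4.9 kg.
Tool frame: the origin (TCP) lies at the very end of the fingers, on their centre line; the grasp point (between the pads) lies 19 mm behind it; z points along the fingers, y is the line along which they close (so a half turn about z gives the same grasp; the last joint's range is limited). The gripper opens to 85 mm and grips with 20 to 120 N. Pads are 22 mm wide; open, the fingers measure 114 mm over their backs; the gripper's body (76 mm by 85 mm) begins 54 mm behind the grasp point. The pads swing forward as they close: fully open they stand 13 mm farther back than shut.
Start: joints at [-1.375, 0.053, 1.613, -0, 1.476, -0.119], TCP at [0.194, -0.594, 0.231] pointing down, gripper open.
Joint ranges: [-3.01, 3.01], [-1.01, 2.22], [0.06, 2.58], [-1.02, 4.17], [0.09, 2.62], [-3.14, 3.14]. Speed limits (rad/s): [2.57, 2.57, 3.14, 3.14, 3.14, 3.14].

### API

Orientations are given as a unit quaternion [w, x, y, z].
In Python, from plant import manip, vision, order gives the robot as it stands.
- The arm moves only by the tool play_rows, never from a script. Its argument "steps" is a list that holds one entry, the list of rows, each a list of 6 numbers: the shift along the tool's x, y, z in mm, then the turn, a rotation vector about the tool's x, y, z in degrees. A call has 1 to 12 rows; each row is the pose to reach, as a shift and turn from the pose commanded when the call began, along the tool's axes at that moment; what a row does not reach only later rows make up. A row lasts 1/12 s, in which the tool goes at most 41.7 mm and 7.16 degrees, less where a joint would pass 70% of its speed; a pose out of reach is approached as far as the arm can. A call with a gripper value outside its range is refused whole. "claw" is the gripper's target within -1 to 1 (fully open at 1, half-way at 0, shut at -1), set as the call begins (left out, the last holds). The fingers move at their own pace and stop on an object; the grip force is fixed at half the most. Time passes only in rows, so rows that repeat a pose let the fingers close. It gives the time, the measured TCP pose, the force, the opening and the grip force at its end, in the units of the state.
- manip.state(): the state, without advancing time (a new reading comes with each control period).
- vision.grab_frame(name): name is "scene" or "side" or "wrist"; returns (picture, depth): 400x640x3 uint8, blue, green, red; 400x640 float32, m along the optical axis (not along the pixel's ray), 0 where there is no reading.
- vision.camera_info(name): a dict with "K" (3x3 intrinsics, pixels), "k1" (the pictures are not rectified: a ray, as slopes to the right and down, at radius r is drawn at 1 + k1 r^2 times it, then the intrinsics apply), "eye" and "orientation" of the camera in the world; the wrist camera has in their place "T_tool_cam" (4x4, takes a point from camera to tool coordinates, whose origin is the TCP and whose axes are the flange's). Camera axes: x right, y down, z forward; pixel columns grow to the right and rows downward; lengths in m; the calibration is good to about 2 mm. A picture is of the moment at which its call begins: read the wrist's pose just before it. camera_info takes no time and is no camera call.
- order.job_done(): hands the job in; it is judged then, once.
The state is a dict: "time": time; "joint_pos": joint angles; "joint_vel": joint speeds; "joint_efforts": joint torques, N m; "tool_pos": TCP position; "tool_rot": TCP orientation; "contact_force": force on the tool from outside, world axes, zero at the start; "ft_torque": the same for the moment, N m; "gripper_width": opening from 0.0 (shut) to 1.0 (fully open); "grasp_force": force on a finger pad.
Only numpy, scipy, OpenCV 4.12 (cv2) and the standard library are available. Lean on these libraries where they do the work, as an engineer would, in place of code of your own. Each camera call takes 0.05 s, during which the arm holds its last target. There are 200 camera calls.

## Working session

There is one attempt and no reset: what is moved stays moved. The work goes in short steps, Python scripts to look and compute and a tool call to move; the robot and the scene stay as the last step left them, time stands still between calls to the robot, and variables do not carry over. Pictures are saved under pics/ and viewed, at most 12 in all, crops included, and the job is handed in when it is done.

Besides the shell and the picture viewer there is one more tool, called after "Request:" by a JSON object that holds its "method" and its "body", one argument or row to a line. play_rows: Moves the arm, as the interface text tells. Its arguments: {"type":"object","properties":{"steps":{"type":"array"},"claw":{"type":"number"}},"required":["steps"]}

```bash
ls
cat > h.py <<'E'
import numpy as np, cv2, sys
from scipy.spatial.transform import Rotation as R
from plant import manip, vision, order
np.set_printoptions(precision=4, suppress=True)
def rot(q): return R.from_quat([q[1],q[2],q[3],q[0]])
def cam(name, st=None):
    i=vision.camera_info(name); K=np.array(i["K"]); k1=i["k1"]
    if name=="wrist":
        T=np.eye(4); T[:3,:3]=rot(st["tool_rot"]).as_matrix(); T[:3,3]=st["tool_pos"]
        T=T@np.array(i["T_tool_cam"])
    else:
        T=np.eye(4); o=np.array(i["orientation"])
        T[:3,:3]=o if o.shape==(3,3) else rot(o).as_matrix(); T[:3,3]=i["eye"]
    return K,k1,T
def rays(c,uv):
    K,k1,T=c
    uv=np.atleast_2d(np.array(uv,float))
    s=cv2.undistortPoints(uv.reshape(-1,1,2),K,np.array([k1,0,0,0,0.])).reshape(-1,2)
    return np.c_[s,np.ones(len(s))]
def plane(c,uv,z):
    d=rays(c,uv)@c[2][:3,:3].T; e=c[2][:3,3]
    return e+d*((z-e[2])/d[:,2])[:,None]
def cloud(c,depth):
    h,w=depth.shape; u,v=np.meshgrid(np.arange(w),np.arange(h))
    p=rays(c,np.c_[u.ravel(),v.ravel()])*depth.reshape(-1,1)
    return (p@c[2][:3,:3].T+c[2][:3,3]).reshape(h,w,3)
def proj(c,P):
    q=(np.atleast_2d(P)-c[2][:3,3])@c[2][:3,:3]; s=q[:,:2]/q[:,2:]
    s=s*(1+c[1]*(s**2).sum(1))[:,None]
    return s@c[0][:2,:2].T+c[0][:2,2]
def grab(name):
    st=manip.state(); im,d=vision.grab_frame(name); c=cam(name,st)
    return im,d,c,cloud(c,d)
E
mkdir -p pics
python3 - <<'E'
from h import *
s=manip.state(); print(s)
for n in ["scene","side","wrist"]:
    im,d,c,P=grab(n); cv2.imwrite(f"pics/{n}0.png",im); np.savez(f"{n}0.npz",im=im,d=d,P=P)
    print(n,c[1],c[2], c[0][0,0],c[0][0,2],c[0][1,2])
E
```

```text
pics
{'time': 0.0, 'joint_pos': array([-1.375 ,  0.0534,  1.6143, -0.    ,  1.476 , -0.119 ]), 'joint_vel': array([ 0.0006,  0.0018,  0.0012, -0.0018,  0.0015, -0.0008]), 'joint_efforts': array([  0.0002, -39.3681, -37.0179,  -0.0002,   0.0071,   0.    ]), 'tool_pos': array([ 0.1934, -0.5937,  0.23  ]), 'tool_rot': array([-0.001 ,  0.9876,  0.1568, -0.    ]), 'contact_force': array([0.8359, 0.7326, 1.0997]), 'ft_torque': array([-0.0248,  0.0112, -0.038 ]), 'grasp_force': 0.0, 'gripper_width': 1.0020302488142196}
scene -0.05428726923685823 [[-0.6683 -0.5509  0.4998 -0.1108]
 [-0.7437  0.5092 -0.4332  0.6343]
 [-0.0158 -0.6613 -0.75    1.0579]
 [ 0.      0.      0.      1.    ]] 519.1927583013527 320.0567782311362 194.39626055210533
side 0.020454844991703643 [[-0.8225 -0.3537  0.4454 -0.0006]
 [-0.5687  0.5231 -0.6348  0.8798]
 [-0.0084 -0.7754 -0.6314  0.897 ]
 [ 0.      0.      0.      1.    ]] 416.0701486561206 317.04282087453385 195.97478345415007
wrist -0.06366740907832051 [[ 0.3101 -0.9124 -0.2672  0.2614]
 [-0.9507 -0.2978 -0.0864 -0.5719]
 [-0.0007  0.2809 -0.9598  0.3734]
 [ 0.      0.      0.      1.    ]] 317.5342255884014 316.9480307707136 200.86625965091937
```

View pics/scene0.png

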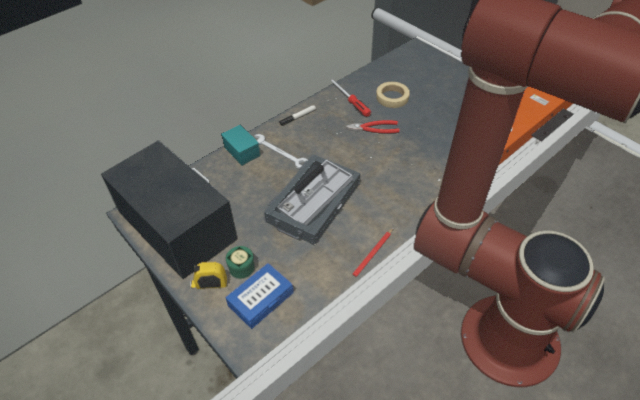

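View pics/side0.png

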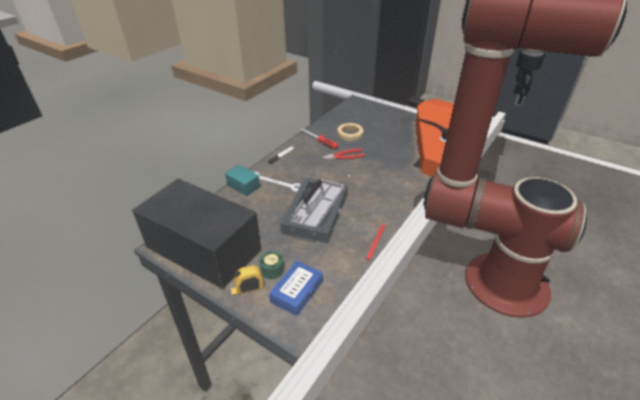

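Scene view: box centred near (313,200), grip dark bar about (312,178), tray's raised end at right (335,180); blue case (260,293), tin (240,262), tape (208,275), cutters (375,127), red pencil (373,255). Side view shows the same, box at (315,210).

Run:
```python
from h import *
for n,box in (("scene",(250,140,370,250)),("side",(270,165,360,250))):
    z=np.load(n+"0.npz"); P=z["P"]; im=z["im"]
    u0,v0,u1,v1=box
    Q=P[v0:v1,u0:u1].reshape(-1,3); C=im[v0:v1,u0:u1].reshape(-1,3); ok=z["d"][v0:v1,u0:u1].ravel()>0
    Q=Q[ok];C=C[ok]
    print(n,len(Q),np.histogram(Q[:,2],bins=np.arange(-.01,.14,.01))[0])
    m=(Q[:,2]>.03)&(Q[:,2]<.052)
    r=cv2.minAreaRect(Q[m][:,:2].astype(np.float32)*1000); print("rect",r, cv2.boxPoints(r))
    m=Q[:,2]>.068; g=Q[m]; print("high",len(g),g.mean(0)); 
    r=cv2.minAreaRect(g[:,:2].astype(np.float32)*1000); print(r); 
    u,s,vt=np.linalg.svd(g-g.mean(0),full_matrices=False); print(vt[0],s/np.sqrt(len(g)))
    cv2.imwrite(f"pics/{n}_c.png",cv2.resize(im[v0:v1,u0:u1],None,fx=5,fy=5,interpolation=cv2.INTER_CUBIC))
    for k,(u,v) in {"rail":(400,240),"pencil":(373,255)}.items(): print(k,P[v,u])
```

```text
scene 13147 [4419 4017  592  713  846 1800  328  120   31   51  111   99   20    0
    0]
rect ((611.830078125, 56.03977966308594), (297.60980224609375, 381.36712646484375), 53.43667221069336) [[ 370.0285   50.1121]
 [ 676.3422 -177.0724]
 [ 853.6316   61.9674]
 [ 547.3179  289.152 ]]
high 327 [0.5834 0.0552 0.0946]
((573.5291748046875, 32.760860443115234), (162.4200897216797, 52.3863410949707), 78.53616333007812)
[0.1325 0.9895 0.058 ] [0.0385 0.0133 0.007 ]
rail [ 0.3446 -0.0236 -0.0021]
pencil [0.3556 0.0632 0.0051]
side 7612 [ 600 4186  296  456  485 1083  203   95   31   25   58   72   22    0
    0]
rect ((584.5211181640625, 55.717254638671875), (162.00250244140625, 253.54832458496094), 16.872526168823242) [[470.2114 153.5241]
 [543.8021 -89.1097]
 [698.8308 -42.0896]
 [625.2402 200.5442]]
high 223 [0.5825 0.0491 0.0942]
((567.4998779296875, 31.987178802490234), (63.1950569152832, 155.36036682128906), 3.03013277053833)
[-0.1616 -0.9792 -0.1227] [0.0451 0.0146 0.0082]
rail [0.2992 0.0292 0.0191]
pencil [ 0.345   0.1065 -0.0041]
```

View pics/scene_c.png

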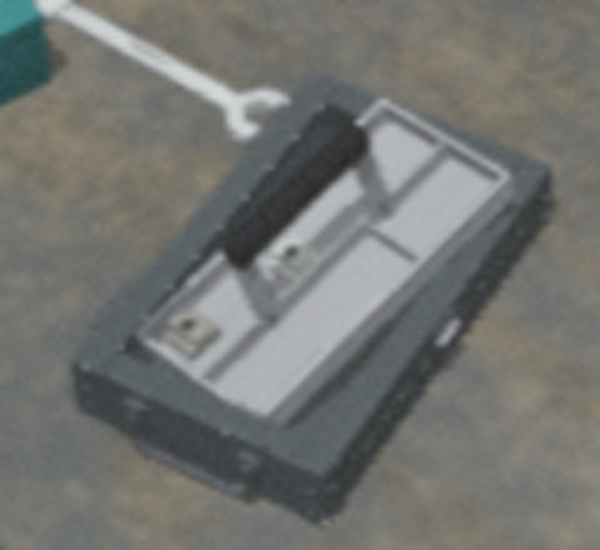

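Scene crop: box rim corners at about (75,368), (325,470), (550,175), (315,75); both nuts left of/behind the web at (190,330) and (287,258), raised tray end upper right. The tool x axis already lies near the box's x; now moving the wrist camera over it.

Request:
{"method": "play_rows", "body": {
  "steps": [
    [[10, -10, -20, 0, 0, 0], [30, -30, -40, 0, 0, 0], [58, -58, -50, 0, 0, 0], [86, -87, -50, 0, 0, 0], [114, -116, -50, 0, 0, 0], [142, -145, -50, 0, 0, 0], [170, -174, -50, 0, 0, 0], [198, -203, -50, 0, 0, 0], [226, -232, -50, 0, 0, 0], [254, -261, -50, 0, 0, 0], [282, -290, -50, 0, 0, 0], [310, -319, -50, 0, 0, 0]]
  ]
}}

```text
time: 1.15
tool_pos: [0.3897, -0.193, 0.2811]
tool_rot: [0.0, 0.988, 0.156, 0.0]
contact_force: [0.6, -0.8, 0.8]
gripper_width: 1.005
grasp_force: 0.0
```

Request:
{"method": "play_rows", "body": {
  "steps": [
    [[28, -29, 0, 0, 0, 0], [56, -58, 0, 0, 0, 0], [84, -87, 0, 0, 0, 0], [112, -116, 0, 0, 0, 0], [140, -145, 0, 0, 0, 0], [160, -167, 0, 0, 0, 0], [170, -178, 0, 0, 0, 0], [173, -180, 0, 0, 0, 0], [173, -180, 0, 0, 0, 0]]
  ]
}}

```text
time: 1.9
tool_pos: [0.4983, 0.0304, 0.2808]
tool_rot: [0.0, 0.987, 0.158, -0.001]
contact_force: [0.2, -0.2, 0.9]
gripper_width: 0.998
grasp_force: 0.0
```

Run:
```python
from h import *
s=manip.state(); print(s["time"],s["tool_pos"],s["tool_rot"],s["contact_force"])
im,d,c,P=grab("wrist"); cv2.imwrite("pics/w1.png",im); np.savez("w1.npz",im=im,d=d,P=P,K=c[0],k=c[1],T=c[2])
```

```text
1.9 [0.4983 0.0304 0.2808] [ 0.      0.9875  0.1577 -0.0005] [ 0.213  -0.2367  0.8667]
```

View pics/w1.png

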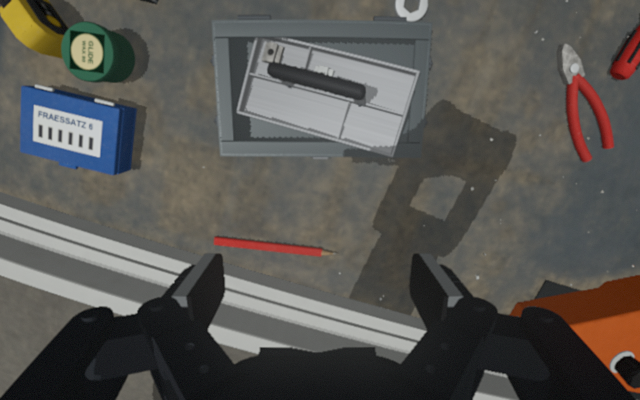

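Wrist view: box at top with rim corners about (214,22), (433,22), (428,152), (219,157); tray bright grey, its raised corner overhanging the front rim near (395,156); fingers at (200,290) and (435,290).

Run:
```python
from h import *
z=np.load("w1.npz"); P=z["P"]; im=z["im"]; c=(z["K"],float(z["k"]),z["T"])
u0,v0,u1,v1=200,5,445,170
sub=P[v0:v1,u0:u1]; 
# rim points
m=(sub[...,2]>.036)&(sub[...,2]<.05)&(z["d"][v0:v1,u0:u1]>0)
hsv=cv2.cvtColor(im,cv2.COLOR_BGR2HSV)[v0:v1,u0:u1]; gray=hsv[...,2]
print(np.median(gray[m]))
m&=(gray<125)
m=cv2.morphologyEx(m.astype(np.uint8),cv2.MORPH_OPEN,np.ones((3,3)))
n,l,s,_=cv2.connectedComponentsWithStats(m); k=1+s[1:,4].argmax(); m=l==k
q=sub[m]; r=cv2.minAreaRect(q[:,:2].astype(np.float32)*1000); print("rim",s[k],r,np.median(q[:,2])); print(cv2.boxPoints(r))
# table z check
t=P[180:230,220:350,2]; print("table",np.median(t))
g=cv2.convertScaleAbs(im[v0:v1,u0:u1],alpha=1.3)
b=cv2.resize(g,None,fx=3.2,fy=3.2,interpolation=cv2.INTER_CUBIC); cv2.imwrite("pics/w1c.png",b)
# tray bright mask
t=((gray>135)&(z["d"][v0:v1,u0:u1]>0)).astype(np.uint8)
n,l,s,_=cv2.connectedComponentsWithStats(t); k=1+s[1:,4].argmax(); q=sub[l==k]
cn=max(cv2.findContours((l==k).astype(np.uint8),0,2)[0],key=cv2.contourArea); ap=cv2.boxPoints(cv2.minAreaRect(cn))
print("tray px",ap+[u0,v0])
# grip: dark, high
h=(sub[...,2]>.07)&(gray<80); q=sub[h]; q=q[abs(q-np.median(q,0)).max(1)<.1]; print("grip",len(q),q.mean(0),q.min(0),q.max(0)); v=np.linalg.svd(q-q.mean(0),full_matrices=False)[2][0]; print(v)
```

```text
110.0
rim [  11   10  221  143 9425] ((588.8307495117188, 54.156105041503906), (156.54443359375, 248.9684295654297), 17.848329544067383) 0.044500546110390615
[[476.1715 148.6588]
 [552.4799 -88.3271]
 [701.49   -40.3465]
 [625.1816 196.6393]]
table 0.0003998125624650184
tray px [[234.3323 114.4115]
 [257.2506  27.8311]
 [418.8949  70.6193]
 [395.9766 157.1997]]
grip 1535 [0.5906 0.061  0.1033] [0.5809 0.0109 0.0702] [0.6    0.11   0.1154]
[-0.057   0.979  -0.1955]
```

View pics/w1c.png

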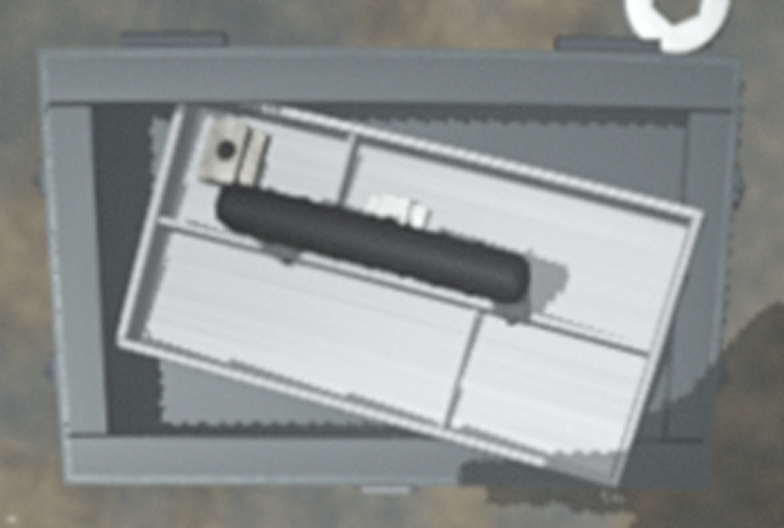

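Crop: raised corner's top at crop (615,485) → image (392,156.5), overhanging the front rim; nuts at crop (228,152) and (400,210).

```bash
cat >> h.py <<'E'
BC=np.array([.5888,.0542]); BY=np.deg2rad(17.85)
Rb=np.array([[np.cos(BY),-np.sin(BY)],[np.sin(BY),np.cos(BY)]])
def tobox(p): p=np.atleast_2d(p); return np.c_[(p[:,:2]-BC)@Rb,p[:,2]]*1000
E
python3 - <<'E'
from h import *
z=np.load("w1.npz"); P=z["P"]; c=(z["K"],float(z["k"]),z["T"])
px=[]
for u,v in ((615,485),(700,212),(185,108),(120,345)): px.append((u/3.2+200,v/3.2+5))
for (u,v),zz in zip(px,(.063,.072,.026,.03)):
    w=P[int(v)-4:int(v)+5,int(u)-4:int(u)+5].reshape(-1,3)
    print((u,v),"plane",tobox(plane(c,(u,v),zz))[0],"local z",np.percentile(w[:,2],[5,50,95])*1000, "depthpt",tobox(P[int(v),int(u)])[0])
for u,v in ((395,152),(390,150),(380,150),(400,140),(415,80),(300,110),(260,60)): print(u,v,tobox(P[v,u])[0])
s=manip.state(); print("tool in box",tobox(s["tool_pos"])[0])
E
```

```text
(392.1875, 156.5625) plane [-74.7056 -81.2959  63.    ] local z [ 0.3881 44.9562 74.1453] depthpt [-72.4422 -78.3522  74.2039]
(418.75, 71.25) plane [  16.8793 -101.4386   72.    ] local z [43.6578 45.3092 63.5527] depthpt [  18.0559 -103.1956   63.4607]
(257.8125, 38.75) plane [55.9622 73.788  26.    ] local z [ 6.8534 24.4994 45.589 ] depthpt [57.3314 75.1889 23.2092]
(237.5, 112.8125) plane [-27.581 100.768  30.   ] local z [ 5.6266  7.3888 35.9117] depthpt [-26.5649 100.0856  35.0767]
395 152 [-71.7183 -88.426   45.8435]
390 150 [-68.0114 -79.6987  56.8758]
380 150 [-68.3366 -68.4013  55.2223]
400 140 [ -61.1352 -103.5961    6.8078]
415 80 [   8.6347 -100.2084   64.9364]
300 110 [-24.2617  25.2632  31.3687]
260 60 [34.5833 74.3358 12.1689]
tool in box [-93.9212   4.4199 280.9114]
```

Request:
{"method": "play_rows", "body": {
  "claw": -1,
  "steps": [
    [[-6, 25, 0, 0, 0, 0], [-12, 55, 20, 0, 0, 0], [-16, 75, 50, 0, 0, 0], [-16, 78, 85, 0, 0, 0], [-16, 78, 120, 0, 0, 0], [-16, 78, 155, 0, 0, 0], [-16, 78, 185, 0, 0, 0], [-16, 78, 208, 0, 0, 0], [-16, 78, 222, 0, 0, 0], [-16, 78, 228, 0, 0, 0], [-16, 78, 228, 0, 0, 0], [-16, 78, 228, 0, 0, 0]]
  ]
}}

```text
time: 2.95
tool_pos: [0.5075, -0.0503, 0.0541]
tool_rot: [0.0, 0.988, 0.156, 0.0]
contact_force: [-0.1, 0.0, 0.6]
gripper_width: -0.002
grasp_force: 0.0
```

Request:
{"method": "play_rows", "body": {
  "steps": [
    [[3, 0, 1, 0, 0, 0], [7, 0, 1, 0, 0, 0], [11, 0, 1, 0, 0, 0], [14, 0, 1, 0, 0, 0], [17, 0, 1, 0, 0, 0], [19, 0, 1, 0, 0, 0], [21, 0, 1, 0, 0, 0], [23, 0, 1, 0, 0, 0]]
  ]
}}

```text
time: 3.62
tool_pos: [0.5292, -0.0421, 0.0523]
tool_rot: [-0.0, 0.988, 0.157, -0.0]
contact_force: [-0.1, -0.0, 0.8]
gripper_width: -0.002
grasp_force: 0.3
```

Run:
```python
from h import *
s=manip.state(); print(tobox(s["tool_pos"]),s["contact_force"],s["gripper_width"])
```

```text
[[-86.2273 -73.3912  52.2552]] [-0.0747 -0.0474  0.8416] -0.0017858833933037113
```

Request:
{"method": "play_rows", "body": {
  "steps": [
    [[1, 0, 0, 0, 0, 0], [3, 0, 0, 0, 0, 0], [4, 0, 0, 0, 0, 0], [6, 0, 0, 0, 0, 0], [7, 0, 0, 0, 0, 0], [9, 0, 0, 0, 0, 0], [10, 0, 0, 0, 0, 0]]
  ]
}}

```text
time: 4.2
tool_pos: [0.5389, -0.0391, 0.0524]
tool_rot: [-0.0, 0.988, 0.157, 0.0]
contact_force: [-0.3, 0.3, -1.0]
gripper_width: 0.003
grasp_force: 0.1
```

Request:
{"method": "play_rows", "body": {
  "steps": [
    [[1, 0, 0, 0, 0, 0], [3, 0, 0, 0, 0, 0], [4, 0, 0, 0, 0, 0], [6, 0, 0, 0, 0, 0], [7, 0, 0, 0, 0, 0], [8, 0, 0, 0, 0, 0]]
  ]
}}

```text
time: 4.7
tool_pos: [0.5459, -0.0369, 0.0522]
tool_rot: [0.0, 0.988, 0.157, -0.001]
contact_force: [-1.7, -1.8, 0.1]
gripper_width: -0.001
grasp_force: 1.0
```

Contact with a small force; carrying on.

Request:
{"method": "play_rows", "body": {
  "steps": [
    [[1, 0, 0, 0, 0, 0], [3, 0, 0, 0, 0, 0], [4, 0, 0, 0, 0, 0], [6, 0, 0, 0, 0, 0], [7, 0, 0, 0, 0, 0], [8, 0, 0, 0, 0, 0]]
  ]
}}

```text
time: 5.2
tool_pos: [0.5538, -0.0341, 0.0522]
tool_rot: [-0.0, 0.988, 0.157, -0.0]
contact_force: [-0.8, -1.8, 0.9]
gripper_width: 0.004
grasp_force: 0.8
```

```bash
cat > look.py <<'E'
from h import *
n=sys.argv[1]
s=manip.state(); print(tobox(s["tool_pos"])[0],s["contact_force"])
for k in ("scene","side"):
    im,d,c,P=grab(k); np.savez(f"{k}_{n}.npz",im=im,d=d,P=P)
    Q=tobox(P.reshape(-1,3)); I=im.reshape(-1,3)
    m=(d.ravel()>0)&(abs(Q[:,0])<100)&(abs(Q[:,1])<140)&(Q[:,2]>-5)&(Q[:,2]<130)
    dk=m&(I.max(1)<75)&(Q[:,2]>68)&(abs(Q[:,0])<40)&(abs(Q[:,1])<80)
    g=Q[dk]; 
    if len(g)>10:
        v=np.linalg.svd(g-g.mean(0),full_matrices=False)[2][0]; v*=np.sign(v[1])
        print(k,"grip",len(g),g.mean(0),"yaw",np.rad2deg(np.arctan2(-v[0],v[1])),"pitch",np.rad2deg(np.arcsin(v[2])))
E
python3 look.py a
```

```text
[-60.3532 -73.3541  52.1822] [-0.8176 -1.7754  0.8603]
scene grip 168 [ 3.499  11.5477 95.5665] yaw -6.500299155241997 pitch -12.011347607443003
side grip 37 [ 3.2565 12.0923 99.5359] yaw -6.824245919386697 pitch -11.51198649502008
```

Request:
{"method": "play_rows", "body": {
  "steps": [
    [[1, 0, 0, 0, 0, 0], [3, 0, 0, 0, 0, 0], [4, 0, 0, 0, 0, 0], [6, 0, 0, 0, 0, 0], [7, 0, 0, 0, 0, 0], [8, 0, 0, 0, 0, 0]]
  ]
}}

```text
time: 5.8
tool_pos: [0.5578, -0.0333, 0.0512]
tool_rot: [0.001, 0.988, 0.157, -0.005]
contact_force: [-12.7, -7.6, 5.3]
gripper_width: -0.002
grasp_force: 7.1
```

```bash
python3 look.py b
python3 - <<'E'
import numpy as np,cv2
im=np.load("scene_b.npz")["im"]; im=im[140:250,250:400]
cv2.imwrite("pics/sb.png",cv2.resize(im,None,fx=5,fy=5,interpolation=cv2.INTER_CUBIC))
E
```

```text
[-56.3184 -73.7579  51.2029] [-12.6649  -7.6168   5.2818]
scene grip 160 [ 4.9446 11.2488 95.7158] yaw -5.403115395943567 pitch -12.116466347319554
side grip 37 [ 5.1765 10.1792 98.9463] yaw -4.729743584123486 pitch -11.13377072950708
```

View pics/sb.png

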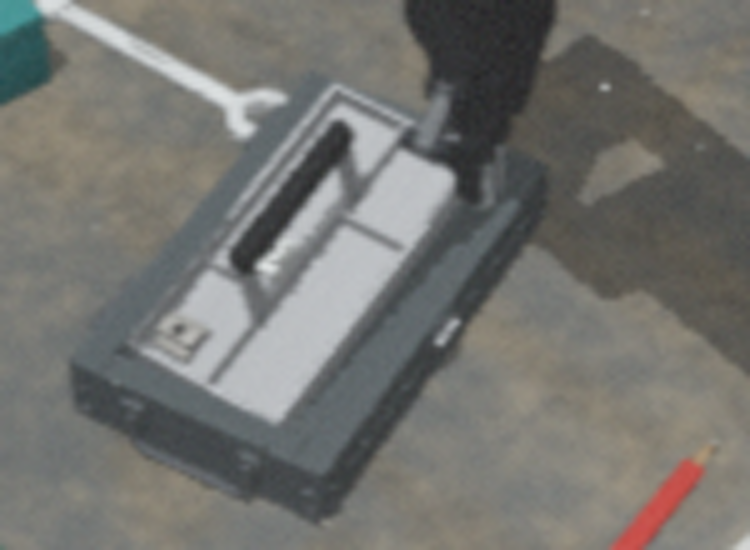

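Scene: tray now nearly square, its right end still up, finger at (480,170); force ~15 N. Backing off and looking from above.

Request:
{"method": "play_rows", "body": {
  "steps": [
    [[-6, 0, 0, 0, 0, 0], [-14, 0, 0, 0, 0, 0], [-24, 0, -10, 0, 0, 0], [-36, 0, -35, 0, 0, 0], [-42, -5, -70, 0, 0, 0], [-42, -15, -105, 0, 0, 0], [-42, -30, -140, 0, 0, 0], [-42, -50, -170, 0, 0, 0], [-42, -65, -195, 0, 0, 0], [-42, -75, -215, 0, 0, 0], [-42, -78, -228, 0, 0, 0], [-42, -78, -230, 0, 0, 0]]
  ]
}}

```text
time: 6.9
tool_pos: [0.4985, 0.0301, 0.286]
tool_rot: [0.001, 0.988, 0.158, 0.003]
contact_force: [-0.3, -0.1, 0.9]
gripper_width: -0.003
grasp_force: 0.0
```

```bash
cat > wl.py <<'E'
from h import *
n=sys.argv[1]
im,d,c,P=grab("wrist"); s=manip.state(); print(s["time"],tobox(s["tool_pos"])[0])
np.savez(f"w_{n}.npz",im=im,d=d,P=P,K=c[0],k=c[1],T=c[2])
Q=tobox(P.reshape(-1,3)).reshape(P.shape); V=im.max(2)
m=(d>0)&(abs(Q[...,0])<72)&(abs(Q[...,1])<118)
g=Q[m&(V<80)&(Q[...,2]>60)&(Q[...,2]<130)&(abs(Q[...,1])<90)]
v=np.linalg.svd(g-g.mean(0),full_matrices=False)[2][0]; v*=np.sign(v[1])
print("grip",len(g),g.mean(0),g.max(0),"yaw",np.rad2deg(np.arctan2(-v[0],v[1])),"pitch",np.rad2deg(np.arcsin(v[2])))
t=(m&(V>135)).astype(np.uint8); t=cv2.morphologyEx(t,cv2.MORPH_CLOSE,np.ones((5,5)))
nn,l,st,_=cv2.connectedComponentsWithStats(t); k=1+st[1:,4].argmax()
cn=max(cv2.findContours((l==k).astype(np.uint8),0,2)[0],key=cv2.contourArea)
q=cv2.approxPolyDP(cv2.convexHull(cn),6,True).reshape(-1,2); 
for u,v in q: 
    w=Q[v-3:v+4,u-3:u+4][l[v-3:v+4,u-3:u+4]==k]; zz=np.percentile(w[:,2],80)
    print((u,v),tobox(plane(c,(u,v),zz/1000))[0])
# box rim check
r=(d>0)&(Q[...,2]>36)&(Q[...,2]<50)&(V<125)&(abs(Q[...,0])<95)&(abs(Q[...,1])<140)
r=cv2.morphologyEx(r.astype(np.uint8),cv2.MORPH_OPEN,np.ones((3,3))); nn,l,st,_=cv2.connectedComponentsWithStats(r); k=1+st[1:,4].argmax()
rr=cv2.minAreaRect(Q[l==k][:,:2].astype(np.float32)); print("box",rr)
cr=im[:175,190:450]; cv2.imwrite(f"pics/w_{n}.png",cv2.resize(cv2.convertScaleAbs(cr,alpha=1.3),None,fx=3,fy=3,interpolation=cv2.INTER_CUBIC))
E
python3 wl.py c
```

```text
6.95 [-93.844    4.3225 284.2514]
grip 1263 [ 8.8536  4.1644 98.8673] [ 19.0049  52.8989 110.1077] yaw -5.653023475260367 pitch -11.296855304811983
(np.int32(415), np.int32(45)) [  47.331  -101.229    62.2551]
(np.int32(401), np.int32(134)) [-47.823  -92.2159  62.3455]
(np.int32(246), np.int32(115)) [-28.2352  91.942   24.3106]
(np.int32(251), np.int32(42)) [56.1839 82.2911 24.0495]
box ((1.2985992431640625, 1.0982284545898438), (250.40341186523438, 156.8825225830078), 89.87626647949219)
```

View pics/w_c.png

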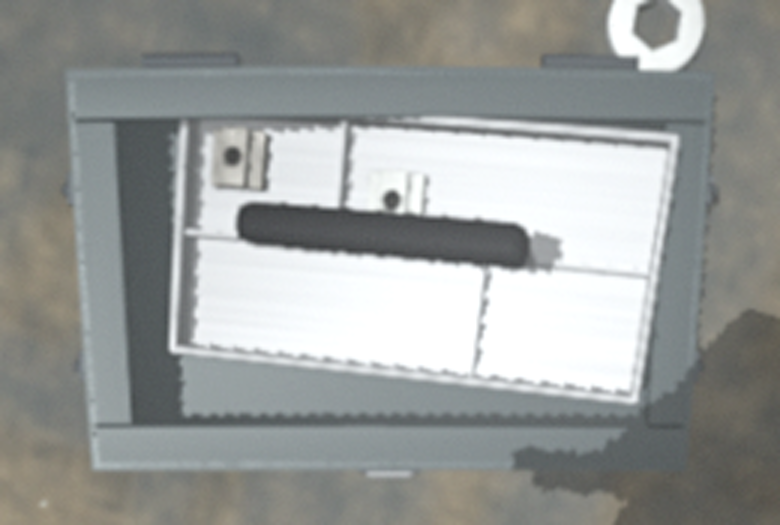

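Wrist view: tray yaw about −5.6°, right end hanging on the right rim (rear right corner at (675,140), box coords (47,−101)); box unmoved, nuts at (235,155), (392,195). Next push the right end wall inwards, towards its rear half.

Request:
{"method": "play_rows", "body": {
  "steps": [
    [[20, 30, 0, 0, 0, 0], [45, 60, 0, 0, 0, 0], [70, 90, 0, 0, 0, 0], [95, 120, 10, 0, 0, 0], [110, 140, 35, 0, 0, 0], [114, 148, 70, 0, 0, 0], [114, 148, 107, 0, 0, 0], [114, 148, 145, 0, 0, 0], [114, 148, 180, 0, 0, 0], [114, 148, 208, 0, 0, 0], [114, 148, 225, 0, 0, 0], [114, 148, 230, 0, 0, 0]]
  ]
}}

```text
time: 7.95
tool_pos: [0.6467, -0.0758, 0.0445]
tool_rot: [-0.002, 0.988, 0.156, -0.005]
contact_force: [-0.2, -0.2, -0.4]
gripper_width: 0.001
grasp_force: 0.0
```

Request:
{"method": "play_rows", "body": {
  "steps": [
    [[0, -4, 0, 0, 0, 0], [0, -8, 0, 0, 0, 0], [0, -12, 0, 0, 0, 0], [0, -16, 0, 0, 0, 0], [0, -18, 0, 0, 0, 0], [0, -20, 0, 0, 0, 0], [0, -21, 0, 0, 0, 0], [0, -22, 0, 0, 0, 0]]
  ]
}}

```text
time: 8.62
tool_pos: [0.6449, -0.0549, 0.0528]
tool_rot: [0.0, 0.988, 0.157, 0.0]
contact_force: [0.2, 0.1, -1.3]
gripper_width: 0.005
grasp_force: 0.0
```

Run:
```python
from h import *
s=manip.state(); print(tobox(s["tool_pos"]),s["contact_force"],s["tool_rot"])
```

```text
[[  19.9605 -121.0484   52.7791]] [ 0.1553  0.0561 -1.3085] [0.0001 0.9876 0.1569 0.0003]
```

Request:
{"method": "play_rows", "body": {
  "steps": [
    [[0, -1, 0, 0, 0, 0], [0, -2, 0, 0, 0, 0], [0, -3, 0, 0, 0, 0], [0, -4, 0, 0, 0, 0], [0, -5, 0, 0, 0, 0], [0, -6, 0, 0, 0, 0]]
  ]
}}

```text
time: 9.12
tool_pos: [0.6428, -0.0493, 0.0522]
tool_rot: [-0.0, 0.988, 0.157, -0.0]
contact_force: [0.0, 0.0, -0.0]
gripper_width: 0.003
grasp_force: 0.0
```

Request:
{"method": "play_rows", "body": {
  "steps": [
    [[0, -1, 0, 0, 0, 0], [0, -2, 0, 0, 0, 0], [0, -3, 0, 0, 0, 0], [0, -4, 0, 0, 0, 0]]
  ]
}}

```text
time: 9.45
tool_pos: [0.6417, -0.0457, 0.0523]
tool_rot: [0.0, 0.988, 0.157, 0.0]
contact_force: [0.0, -2.2, 0.0]
gripper_width: 0.001
grasp_force: 1.1
```

Request:
{"method": "play_rows", "body": {
  "steps": [
    [[0, -1, 0, 0, 0, 0], [0, -2, 0, 0, 0, 0], [0, -3, 0, 0, 0, 0], [0, -4, 0, 0, 0, 0]]
  ]
}}

```text
time: 9.78
tool_pos: [0.6404, -0.0417, 0.0523]
tool_rot: [-0.0, 0.988, 0.157, 0.0]
contact_force: [0.9, 0.4, 0.1]
gripper_width: 0.0
grasp_force: 0.0
```

Request:
{"method": "play_rows", "body": {
  "steps": [
    [[0, -1, 0, 0, 0, 0], [0, -2, 0, 0, 0, 0], [0, -3, 0, 0, 0, 0], [0, -3, 0, 0, 0, 0]]
  ]
}}

```text
time: 10.12
tool_pos: [0.6393, -0.0383, 0.0522]
tool_rot: [-0.0, 0.988, 0.157, -0.0]
contact_force: [-0.4, -0.3, -0.3]
gripper_width: 0.0
grasp_force: 0.0
```

```bash
python3 look.py d
```

```text
[  19.7049 -103.5406   52.2074] [-0.4329 -0.2901 -0.251 ]
scene grip 204 [ 5.0436 -8.2721 83.6958] yaw -1.7540651361325785 pitch -14.778770414333431
side grip 86 [  6.4144 -29.3718  92.5703] yaw 4.028388586729643 pitch -19.45864096903099
```

Force vanished — it probably dropped. Rising to look.

Request:
{"method": "play_rows", "body": {
  "claw": 1,
  "steps": [
    [[0, 0, -20, 0, 0, 0], [0, 0, -55, 0, 0, 0], [0, 0, -95, 0, 0, 0], [-10, -10, -130, 0, 0, 0], [-30, -28, -160, 0, 0, 0], [-52, -50, -185, 0, 0, 0], [-75, -72, -205, 0, 0, 0], [-95, -90, -220, 0, 0, 0], [-108, -102, -228, 0, 0, 0], [-114, -108, -229, 0, 0, 0], [-114, -108, -229, 0, 0, 0], [-114, -108, -229, 0, 0, 0]]
  ]
}}

```text
time: 11.22
tool_pos: [0.4977, 0.0284, 0.2807]
tool_rot: [0.0, 0.988, 0.157, -0.0]
contact_force: [0.9, 0.3, -2.1]
gripper_width: 1.003
grasp_force: 0.0
```

```bash
python3 wl.py e
```

```text
11.2667 [-94.5692   3.1712 280.1435]
grip 1220 [ 8.15   -5.0986 80.7648] [17.8367 43.0909 83.8755] yaw -4.954939170671494 pitch 0.06932778380356211
(np.int32(408), np.int32(47)) [  47.6293 -102.9658   24.9281]
(np.int32(396), np.int32(129)) [-47.1237 -94.7773  24.6997]
(np.int32(243), np.int32(113)) [-28.6824  93.5125  24.1184]
(np.int32(247), np.int32(39)) [55.2183 84.5554 24.7842]
box ((1.2779006958007812, 1.0160064697265625), (156.0648956298828, 250.6585235595703), 0.2760787904262543)
```

View pics/w_e.png

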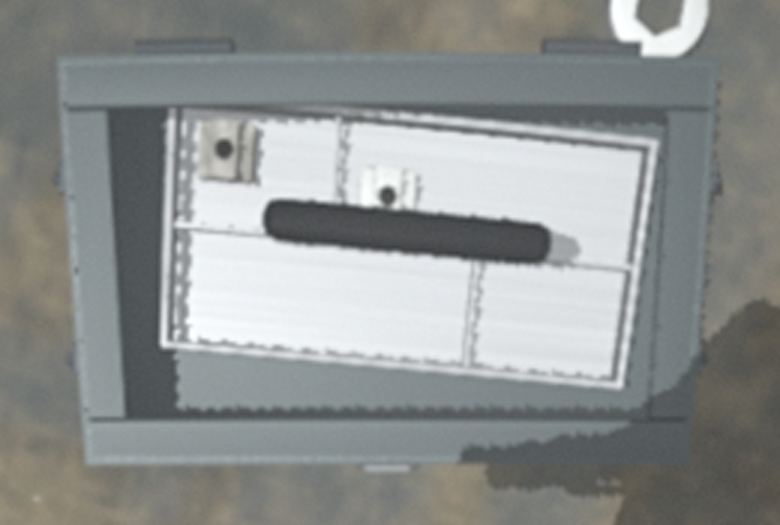

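Wrist view: tray is flat (pitch ≈ 0), yaw ≈ −5°, grip at crop (405,230), rear left corner still under the rear rim; both nuts inside at (225,150) and (388,192).

Run:
```python
from h import *
z=np.load("w_e.npz"); c=(z["K"],float(z["k"]),z["T"]); im=z["im"]
print("j",manip.state()["joint_pos"])
for nm,pts in {"rear":[(200,106),(600,107)],"front":[(200,417),(600,418)],"left":[(112,200),(121,350)],"right":[(665,160),(654,350)]}.items():
    print(nm,tobox(plane(c,[(u/3+190,v/3) for u,v in pts],.044)))
# grip outline at its top plane ~.081
m=(cv2.cvtColor(im,cv2.COLOR_BGR2GRAY)[60:95,270:380]<70).astype(np.uint8)
n,l,s,ce=cv2.connectedComponentsWithStats(m); k=1+s[1:,4].argmax()
v,u=np.where(l==k); q=tobox(plane(c,np.c_[u+270,v+60],.079)); r=cv2.minAreaRect(q[:,:2].astype(np.float32)); print("grip",s[k],r)
```

```text
j [-0.0926 -0.2794  1.8379 -0.0002  1.5844  1.1636]
rear [[ 55.1324  69.801   44.    ]
 [ 55.6015 -77.0799  44.    ]]
front [[-58.3852  74.396   44.    ]
 [-58.0886 -83.6618  44.    ]]
left [[ 22.6034 104.2198  44.    ]
 [-32.495  104.1407  44.    ]]
right [[  37.6896 -102.4498   44.    ]
 [ -31.6307 -103.2147   44.    ]]
grip [   8    7   95   20 1188] ((8.256254196166992, -5.215038299560547), (97.13091278076172, 13.029044151306152), 84.88176727294922)
```

Request:
{"method": "play_rows", "body": {
  "steps": [
    [[10, 1, 10, 0, 0, -7.1], [20, 2, 20, 0, 0, -14.2], [30, 3, 30, 0, 0, -21.3], [40, 4, 40, 0, 0, -28.4], [50, 5, 50, 0, 0, -35.5], [60, 5, 60, 0, 0, -42.6], [70, 6, 70, 0, 0, -49.7], [80, 6, 80, 0, 0, -56.8], [90, 7, 90, 0, 0, -63.9], [97, 8, 97, 0, 0, -71], [103, 8, 100, 0, 0, -78.1], [103, 8, 100, 0, 0, -84.7]]
  ]
}}

```text
time: 12.27
tool_pos: [0.5983, 0.0523, 0.1776]
tool_rot: [-0.002, 0.622, 0.783, -0.001]
contact_force: [-0.1, 0.7, 0.4]
gripper_width: 1.001
grasp_force: 0.0
```

Request:
{"method": "play_rows", "body": {
  "steps": [
    [[0, 0, 0, 0, 0, 0], [0, 0, 20, 0, 0, 0], [0, 0, 45, 0, 0, 0], [0, 0, 60, 0, 0, 0], [0, 0, 70, 0, 0, 0], [0, 0, 70, 0, 0, 0], [0, 0, 70, 0, 0, 0]]
  ]
}}

```text
time: 12.85
tool_pos: [0.598, 0.0525, 0.1106]
tool_rot: [-0.001, 0.625, 0.781, -0.0]
contact_force: [-0.1, -0.6, -0.0]
gripper_width: 1.002
grasp_force: 0.0
```

Run:
```python
from h import *
s=manip.state(); m=rot(s["tool_rot"]).as_matrix(); print(s["time"],tobox(s["tool_pos"]),s["contact_force"],"tool x yaw",np.rad2deg(np.arctan2(m[1,0],m[0,0])),m[:,2],s["joint_pos"])
```

```text
12.85 [[  8.2111  -4.4043 110.6498]] [-0.0717 -0.5675 -0.0206] tool x yaw 102.64394940222454 [-0.0013  0.     -1.    ] [-0.0363  0.0985  1.7733 -0.      1.2712 -0.257 ]
```

Aligned (8.2, −4.4, yaw 102.6°). Descend 58 to TCP z ≈ 52, then close.

Request:
{"method": "play_rows", "body": {
  "steps": [
    [[0, 0, 15, 0, 0, 0], [0, 0, 30, 0, 0, 0], [0, 0, 43, 0, 0, 0], [0, 0, 52, 0, 0, 0], [0, 0, 58, 0, 0, 0], [0, 0, 58, 0, 0, 0], [0, 0, 58, 0, 0, 0]]
  ]
}}

```text
time: 13.43
tool_pos: [0.5982, 0.0528, 0.0535]
tool_rot: [0.0, 0.624, 0.781, 0.0]
contact_force: [1.0, 0.1, -0.7]
gripper_width: 0.999
grasp_force: 0.0
```

Request:
{"method": "play_rows", "body": {
  "claw": -1,
  "steps": [
    [[0, 0, 0, 0, 0, 0], [0, 0, 0, 0, 0, 0], [0, 0, 0, 0, 0, 0], [0, 0, 0, 0, 0, 0], [0, 0, 0, 0, 0, 0], [0, 0, 0, 0, 0, 0], [0, 0, 0, 0, 0, 0], [0, 0, 0, 0, 0, 0], [0, 0, 0, 0, 0, 0], [0, 0, 0, 0, 0, 0]]
  ]
}}

```text
time: 14.27
tool_pos: [0.5985, 0.0528, 0.0536]
tool_rot: [0.0, 0.624, 0.781, 0.0]
contact_force: [1.2, -0.3, 0.8]
gripper_width: 0.15
grasp_force: 59.9
```

Request:
{"method": "play_rows", "body": {
  "steps": [
    [[0, 0, -1, 0, 0, 0], [0, 0, -2, 0, 0, 0], [1, -2, -2, 0, 0, -1], [2, -4, -2, 0, 0, -2], [3, -6, -2, 0, 0, -3], [4, -8, -2, 0, 0, -4], [5, -10.7, -2, 0, 0, -5.1], [5, -10.7, -2, 0, 0, -5.1], [5, -10.7, -2, 0, 0, -5.1]]
  ]
}}

```text
time: 15.02
tool_pos: [0.5863, 0.0554, 0.0552]
tool_rot: [-0.0, 0.589, 0.808, -0.0]
contact_force: [-0.4, 0.2, -5.2]
gripper_width: 0.15
grasp_force: 59.1
```

Run:
```python
from h import *
s=manip.state(); m=rot(s["tool_rot"]).as_matrix(); print(s["time"],tobox(s["tool_pos"]),s["contact_force"],"rel yaw",np.rad2deg(np.arctan2(m[1,0],m[0,0]))-90-17.85,s["joint_pos"])
im,d,c,P=grab("scene"); cv2.imwrite("pics/s_f.png",cv2.resize(im[140:250,250:400],None,fx=5,fy=5,interpolation=cv2.INTER_CUBIC))
```

```text
15.0167 [[-2.0641  1.8912 55.2443]] [-0.3995  0.2382 -5.1747] rel yaw -0.004225322172963786 [-0.0322  0.1402  1.8302  0.      1.1713 -0.3437]
```

View pics/s_f.png

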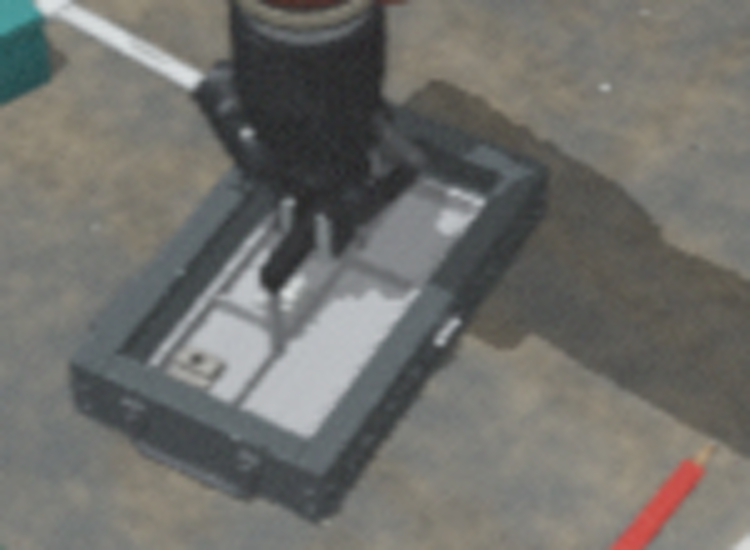

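Tray held (~5 N) and square and central in the mouth, nut seen at (200,362). Lifting, slowly at first.

Request:
{"method": "play_rows", "body": {
  "steps": [
    [[0, 0, -3, 0, 0, 0], [0, 0, -6, 0, 0, 0], [0, 0, -10, 0, 0, 0], [0, 0, -14, 0, 0, 0], [0, 0, -18, 0, 0, 0], [0, 0, -22, 0, 0, 0], [0, 0, -26, 0, 0, 0], [0, 0, -30, 0, 0, 0], [0, 0, -30, 0, 0, 0]]
  ]
}}

```text
time: 15.82
tool_pos: [0.5873, 0.0553, 0.0866]
tool_rot: [0.001, 0.589, 0.808, 0.001]
contact_force: [0.5, 0.1, -4.9]
gripper_width: 0.152
grasp_force: 59.1
```

Request:
{"method": "play_rows", "body": {
  "steps": [
    [[0, 0, -4, 0, 0, 0], [0, 0, -10, 0, 0, 0], [0, 0, -18, 0, 0, 0], [0, 0, -28, 0, 0, 0], [0, 0, -38, 0, 0, 0], [0, 0, -48, 0, 0, 0], [0, 0, -58, 0, 0, 0], [0, 0, -66, 0, 0, 0], [0, 0, -72, 0, 0, 0], [0, 0, -75, 0, 0, 0], [0, 0, -75, 0, 0, 0]]
  ]
}}

```text
time: 16.73
tool_pos: [0.587, 0.0553, 0.1614]
tool_rot: [0.001, 0.589, 0.808, 0.0]
contact_force: [-0.2, 0.4, -4.0]
gripper_width: 0.151
grasp_force: 59.1
```

Run:
```python
from h import *
s=manip.state(); print(s["time"],tobox(s["tool_pos"]),s["contact_force"],s["ft_torque"])
im,d,c,P=grab("scene"); im2,d2,c2,P2=grab("side")
cv2.imwrite("pics/sg.png",np.hstack([cv2.resize(im[100:250,250:450],(400,300)),cv2.resize(im2[100:250,250:450],(400,300))]))
# free area to the right of the box: heights at box y -150..-420, x -110..110
for n,PP,dd in(("scene",P,d),("side",P2,d2)):
    Q=tobox(PP.reshape(-1,3)); ok=(dd.ravel()>0)&(Q[:,2]>9)&(Q[:,2]<60)&(Q[:,1]<-135)&(Q[:,1]>-450)&(abs(Q[:,0])<110)
    q=Q[ok]; print(n,len(q)); 
    if len(q): print(np.histogram2d(q[:,0],q[:,1],bins=[np.arange(-110,111,44),np.arange(-450,-130,45)])[0].astype(int))
```

```text
16.7333 [[ -1.3893   1.5778 161.3829]] [-0.1848  0.3637 -4.0118] [-0.0582 -0.0132  0.0142]
scene 315
[[ 0  7 15  0  0  0  0]
 [ 0 43 44  0  0  0  0]
 [ 0 14 68  3  0  0  0]
 [ 0 62 26 28  0  0  0]
 [ 0  5  0  0  0  0  0]]
side 215
[[ 0  5  9  0  0  0  0]
 [ 0 32 33  0  0  0  0]
 [ 0 13 53  1  0  0  0]
 [ 3 53  3  9  0  0  0]
 [ 1  0  0  0  0  0  0]]
```

View pics/sg.png

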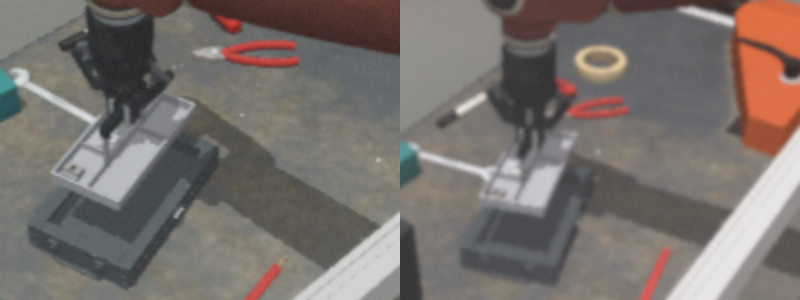

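Tray hangs level above the box with the nuts in it (side crop (500,185)); cutters at upper right. Checking the clear area for setting down crosswise.

Run:
```python
from h import *
z=np.load("w1.npz"); Q=tobox(z["P"].reshape(-1,3)); I=z["im"].reshape(-1,3).astype(int)
ok=(z["d"].ravel()>0)&(Q[:,1]<-128)&(Q[:,1]>-330)&(Q[:,0]>-200)&(Q[:,0]<120)
hi=ok&(Q[:,2]>6); red=ok&(I[:,2]>I[:,0]+60)
for n,m in(("hi",hi),("red",red)):
    print(n,m.sum()); print(np.histogram2d(Q[m,0],Q[m,1],bins=[np.arange(-200,121,40),np.arange(-330,-120,20)])[0].astype(int))
print("seen",np.histogram2d(Q[ok,0],Q[ok,1],bins=[np.arange(-200,121,40),np.arange(-330,-120,40)])[0].astype(int))
```

```text
hi 970
[[  0   0   0   0   0   0   0   0   0   0]
 [  0   0   0   0   0   0   1   0   0   0]
 [  0   0   0   0   0   0   0   0   0   0]
 [  0   0   0   0   0   0   0   0   0   0]
 [163   0   0   0   0   0   0   0   0   0]
 [421  55   0   0   0   0   0   0   0   0]
 [161 167   0   0   0   0   0   0   0   0]
 [  0   0   0   0   0   0   0   0   0   0]]
red 342
[[  0   0   0   0   0   0   0   0   0   0]
 [  0   0   0   0   0   0   0   0   0   0]
 [  0   0   0   0   0   0   0   0   0   0]
 [  0   0   0   0   0   0   0   0   0   0]
 [157   0   0   0   0   0   0   0   0   0]
 [185   0   0   0   0   0   0   0   0   0]
 [  0   0   0   0   0   0   0   0   0   0]
 [  0   0   0   0   0   0   0   0   0   0]]
seen [[ 647  676  685  710  724]
 [ 694  720  738  757  770]
 [ 753  775  791  823  813]
 [ 794  821  850  876  793]
 [ 994  876  911  934  822]
 [1125  926  972  987  879]
 [ 947  983 1007 1049  939]
 [ 927  886  867  839  799]]
```

Request:
{"method": "play_rows", "body": {
  "steps": [
    [[-8, -2, 0, 0, 0, 0], [-25, -5, 0, 0, 0, 4], [-45, -9, 0, 0, 0, 10], [-66, -13, 0, 0, 0, 17], [-88, -17, 0, 0, 0, 24], [-110, -21, 0, 0, 0, 31], [-132, -25, 0, 0, 0, 38], [-154, -29, 0, 0, 0, 45], [-175, -33, 0, 0, 0, 52], [-192, -36, 0, 0, 0, 58], [-203, -38, 0, 0, 0, 64], [-207, -39, 0, 0, 0, 69]]
  ]
}}

```text
time: 17.83
tool_pos: [0.6123, -0.1563, 0.1593]
tool_rot: [0.0, 0.944, 0.329, -0.001]
contact_force: [-1.0, 0.6, -3.9]
gripper_width: 0.154
grasp_force: 59.1
```

Request:
{"method": "play_rows", "body": {
  "steps": [
    [[0, 0, 0, 0, 0, 5], [0, 0, 5, 0, 0, 10], [0, 0, 15, 0, 0, 15], [0, 0, 30, 0, 0, 19], [0, 0, 45, 0, 0, 21], [0, 0, 60, 0, 0, 21], [0, 0, 73, 0, 0, 21], [0, 0, 83, 0, 0, 21], [0, 0, 90, 0, 0, 21], [0, 0, 95, 0, 0, 21], [0, 0, 97, 0, 0, 21], [0, 0, 97, 0, 0, 21]]
  ]
}}

```text
time: 18.83
tool_pos: [0.6128, -0.1537, 0.0632]
tool_rot: [-0.0, 0.988, 0.155, -0.0]
contact_force: [0.2, -0.1, -4.4]
gripper_width: 0.155
grasp_force: 59.1
```

Run:
```python
from h import *
s=manip.state(); print(s["time"],tobox(s["tool_pos"]),s["contact_force"],s["ft_torque"],rot(s["tool_rot"]).as_matrix()[:,2])
```

```text
18.8333 [[ -40.8502 -205.2621   63.1743]] [ 0.1759 -0.1207 -4.425 ] [0.0101 0.058  0.0322] [-0.0001  0.     -1.    ]
```

Tray should touch at TCP z ≈ 47.6; lowering slowly.

Request:
{"method": "play_rows", "body": {
  "steps": [
    [[0, 0, 2, 0, 0, 0], [0, 0, 4, 0, 0, 0], [0, 0, 6, 0, 0, 0], [0, 0, 8, 0, 0, 0], [0, 0, 9.5, 0, 0, 0], [0, 0, 11, 0, 0, 0], [0, 0, 12, 0, 0, 0], [0, 0, 13, 0, 0, 0], [0, 0, 14, 0, 0, 0], [0, 0, 14, 0, 0, 0]]
  ]
}}

```text
time: 19.67
tool_pos: [0.6126, -0.1536, 0.049]
tool_rot: [-0.0, 0.988, 0.155, -0.0]
contact_force: [-0.7, 0.3, -5.3]
gripper_width: 0.152
grasp_force: 59.1
```

Request:
{"method": "play_rows", "body": {
  "steps": [
    [[0, 0, 0.5, 0, 0, 0], [0, 0, 1, 0, 0, 0], [0, 0, 1.5, 0, 0, 0], [0, 0, 1.5, 0, 0, 0], [0, 0, 1.5, 0, 0, 0]]
  ]
}}

```text
time: 20.08
tool_pos: [0.6128, -0.1537, 0.0478]
tool_rot: [-0.0, 0.988, 0.155, 0.0]
contact_force: [0.5, -0.6, -5.6]
gripper_width: 0.152
grasp_force: 59.1
```

Request:
{"method": "play_rows", "body": {
  "steps": [
    [[0, 0, 0.5, 0, 0, 0], [0, 0, 1, 0, 0, 0], [0, 0, 1, 0, 0, 0], [0, 0, 1, 0, 0, 0]]
  ]
}}

```text
time: 20.42
tool_pos: [0.6129, -0.1537, 0.0477]
tool_rot: [0.0, 0.988, 0.155, -0.0]
contact_force: [-4.4, 1.5, 2.6]
gripper_width: 0.151
grasp_force: 60.2
```

Request:
{"method": "play_rows", "body": {
  "steps": [
    [[0, 0, 0.5, 0, 0, 0], [0, 0, 1, 0, 0, 0], [0, 0, 1, 0, 0, 0], [0, 0, 1, 0, 0, 0]]
  ]
}}

```text
time: 20.75
tool_pos: [0.6129, -0.1537, 0.0477]
tool_rot: [-0.0, 0.988, 0.155, -0.0]
contact_force: [-7.5, 2.6, 7.8]
gripper_width: 0.152
grasp_force: 61.0
```

Standing on the table. Ease off 1.5 mm, open, then rise.

Request:
{"method": "play_rows", "body": {
  "steps": [
    [[0, 0, -1, 0, 0, 0], [0, 0, -1.5, 0, 0, 0], [0, 0, -1.5, 0, 0, 0]]
  ]
}}

```text
time: 21.0
tool_pos: [0.6131, -0.1538, 0.0477]
tool_rot: [0.0, 0.988, 0.155, 0.0]
contact_force: [-2.8, 0.8, 1.6]
gripper_width: 0.154
grasp_force: 60.1
```

Request:
{"method": "play_rows", "body": {
  "claw": 1,
  "steps": [
    [[0, 0, 0, 0, 0, 0], [0, 0, 0, 0, 0, 0], [0, 0, 0, 0, 0, 0], [0, 0, 0, 0, 0, 0], [0, 0, 0, 0, 0, 0], [0, 0, 0, 0, 0, 0], [0, 0, 0, 0, 0, 0], [0, 0, 0, 0, 0, 0], [0, 0, 0, 0, 0, 0], [0, 0, 0, 0, 0, 0]]
  ]
}}

```text
time: 21.83
tool_pos: [0.6128, -0.1537, 0.0473]
tool_rot: [-0.0, 0.988, 0.155, -0.0]
contact_force: [0.7, -0.3, -0.7]
gripper_width: 1.002
grasp_force: 0.0
```

Request:
{"method": "play_rows", "body": {
  "steps": [
    [[0, 0, -5, 0, 0, 0], [0, 0, -20, 0, 0, 0], [0, 0, -40, 0, 0, 0], [0, 0, -65, 0, 0, 0], [0, 0, -95, 0, 0, 0], [0, 0, -125, 0, 0, 0], [-15, 0, -155, 0, 0, 0], [-40, 0, -180, 0, 0, 0], [-65, 0, -200, 0, 0, 0], [-85, 0, -215, 0, 0, 0], [-90, 0, -220, 0, 0, 0], [-90, 0, -220, 0, 0, 0]]
  ]
}}

```text
time: 22.83
tool_pos: [0.5274, -0.182, 0.2709]
tool_rot: [0.002, 0.988, 0.154, 0.002]
contact_force: [0.9, -0.2, 0.5]
gripper_width: 1.001
grasp_force: 0.0
```

Run:
```python
from h import *
im,d,c,P=grab("wrist"); Q=tobox(P.reshape(-1,3)).reshape(P.shape); V=im.max(2)
cv2.imwrite("pics/end.png",im)
g=Q[(d>0)&(V<80)&(Q[...,2]>60)&(Q[...,2]<90)&(Q[...,1]<-140)&(Q[...,1]>-260)&(abs(Q[...,0]+40)<100)]
v=np.linalg.svd(g-g.mean(0),full_matrices=False)[2][0]; print("grip",len(g),g.mean(0),v)
```

```text
grip 1099 [ -39.6974 -205.7521   74.925 ] [-1.     -0.0023  0.0032]
```

View pics/end.png

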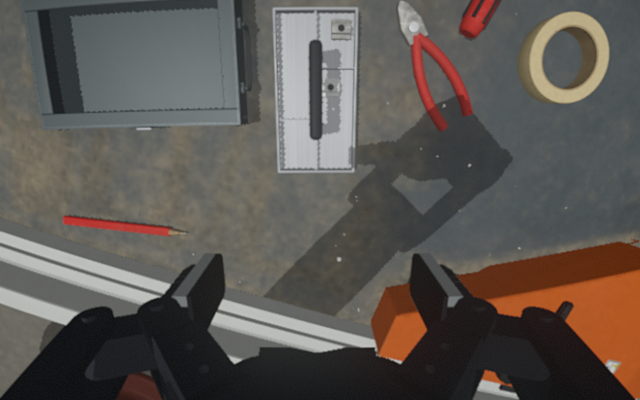

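The tray stands flat on the table right of the box at image (316,90). Both nuts are in it at (341,28) and (332,88), the box is empty and in place, the cutters are untouched, and the gripper is clear.

```bash
python3 -c "
from plant import order
print(order.job_done())"
```

```text
the job is handed in; nothing more can be done
None
```

The tray was freed without gripping it while jammed, lifted out, and set down flat on the table about 205 mm to the right of the box's centre with both nuts in it; the box is in place to within measurement (about 2 mm), and the job is handed in (its verdict was not shown).

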